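Pin the hold-down cover onto the vial cradle

ROBOT

A 6-joint arm with a two-finger parallel gripper is mounted at the origin on a cart in front of the work surface, level with it; the furniture and walls round the work are solid. World frame = base frame: x ahead of the robot, y to its left, z up, the work surface at z = 0. Lengths are in m, angles in rad, forces in N, time in s.
With the tool pointing down it reaches from about 0.4 to 0.825 m from the base axis. Payload 7 kg.
Tool frame: the origin (TCP) lies at the very end of the fingers, on their centre line; the grasp point (between the pads) lies arm.hold_point_z behind it (arm.hold_point_z is the distance from the TCP to the grasp point, in m); z points along the fingers, y is the line along which they close (so a half turn about z gives the same grasp; the last joint's range is limited). The gripper opens to 88 mm and grips with 3 to 60 N. Pads are 19 mm wide; open, the fingers measure 130 mm over their backs; the gripper's body (78 mm by 193 mm) begins 47 mm behind the grasp point.
Start: joints at [1.471, 0.359, 0.012, 0, -1.224, -0.288], TCP at [0.255, 0.625, 0.227] pointing down, gripper open.
Joint ranges: [-3.07, 3.07], [-1.43, 2.12], [-1.02, 1.25], [-3.03, 1.67], [-3.05, -0], [-3.03, 3.03]. Speed limits (rad/s): [2.39, 2.39, 3.01, 3.14, 3.14, 3.14].

INTERFACE

Orientations are given as [roll, pitch, yaw] about the fixed x, y, z axes, in that order (R = Rz(yaw) Ry(pitch) Rx(roll)).
In Python, from station import arm, imaging, workorder, sensors gives the robot as it stands (arm), with the cameras (imaging), the job (workorder) and the readings (sensors).
- The arm moves only by the shell command python3 nudge.py 'ROWS' [FORCE]. ROWS is a JSON list of rows, 1 to 20 of them, each of 5 numbers: the finger opening in m, then dx, dy, dz in m, then a turn about the tool's z in rad; each row is the pose to reach, as a shift and turn from the pose commanded when the command began, along the tool's axes at that moment; what a row does not reach only later rows make up. A row lasts 1/12 s, in which the tool goes at most 0.0417 m and 0.125 rad, less where a joint would pass 70% of its speed; a pose out of reach is approached as far as the arm can. The fingers move at their own pace and stop on an object; FORCE is the grip in N (left out, the last holds). Time passes only in rows, so rows that do not move let the fingers close. It prints the time, the measured TCP pose, the force, the opening and the grip force at its end.
- sensors.get_state(): the state, without advancing time (a new reading comes with each control period).
- imaging.grab_frame(name): name is "side" or "top" or "wrist"; returns the picture (480x640x3 uint8, red, green, blue); there is no depth.
- imaging.camera_params(name): a dict with "fx", "fy", "cx", "cy" (pixels), "T" (4x4, takes a point from camera to world coordinates); the wrist camera has in their place "hand_eye" (4x4, takes a point from camera to tool coordinates, whose origin is the TCP and whose axes are the flange's). Camera axes: x right, y down, z forward; pixel columns grow to the right and rows downward; lengths in m; the calibration is good to about 2 mm. A picture is of the moment at which its call begins: read the wrist's pose just before it. camera_params takes no time and is no camera call.
- workorder.job_done(): hands the job in; it is judged then, once.
The state is a dict: "t": time; "q": joint angles; "qd": joint speeds; "joint_efforts": joint torques, N m; "eef_pos": TCP position; "ee_rot": TCP orientation; "force": force on the tool from outside, world axes, zero at the start; "moment": the same for the moment, N m; "width": finger opening in m; "gripper_force": force on a finger pad.
Only numpy, scipy, OpenCV 4.12 (cv2) and the standard library are available. Lean on these libraries where they do the work, as an engineer would, in place of code of your own. Each camera call takes 0.05 s, during which the arm holds its last target. There are 200 camera calls.

TASK

Lay the loose hold-down cover level over the vials in the cradle, its bored block between the cradle's two upright lugs. Then push the lock pin through lug, block and lug until its collar is home against the lug, and let go, leaving the cover pinned down.

Things in the scene. Friction and masses are not known exactly. Their poses are not given: they have to be found in the camera images.
- cradle: Vial cradle, fixed to the worktop: aluminium block 120 (x) x 90 (y) x 30 mm with four capped vials in it (tops at z = 44). Origin: centre of its underside, z up. Two steel lugs, 34 wide in x, stand at y = -40.5..-30.5 and 30.5..40.5, up to z = 94, each with a hole of 13.5 mm diameter along y at x = 0, z = 74. Same turned half round; the pin may enter from either side.
- cradle_axis (a point): Point on the axis of the lug holes, midway between the lugs: cradle (0, 0, 74 mm). Axes parallel to the cradle's; the holes run along y.
- cradle_seat (a point): Where the seated cover's origin lies: cradle (0, 0, 48 mm). The cover rests on two end rests at x = -52..-40 and 40..52, top at z = 48. Beyond each is a lip, inner face at x = -53.5 / 53.5, top at z = 56, with an outward flare above it to z = 67. The seated cover has 1.5 mm to each lip and 2.5 mm to each lug, and the three holes line up.
- cover: Loose hold-down cover, about 0.22 kg: white plate 104 (x) x 56 (y) x 6 mm, lying flat, with an aluminium block 26 (x) x 56 (y) mm on its middle, from z = 6 to 56. A hole of 13.5 mm diameter runs through the block along y at x = 0, z = 26. Origin: centre of the plate's underside, z up. Grip the block from above across its 26 mm (x). Same turned half round.
- cover_bore (a point): Middle of the hole in the cover's block: cover (0, 0, 26 mm).
- lock_pin: Loose lock pin, about 0.14 kg, lying level on its grip, 146 mm long along its x: square black grip 22 x 22 mm at x = -73..-28, round collar of 21 mm diameter at -28..-24, steel shank of 10 mm diameter from -24 to the tip at 73, its last 12 mm tapered to 4.4 mm. Origin: half-way along, level with the grip's underside, z up; the pin's axis is at z = 11.
- pin_grip (a point): Middle of the pin's square grip: pin (-50.5, 0, 11 mm). Hold it here from above, across the pin's y (22 mm). The centre of mass lies within the grip.
- pin_middle (a point): Point on the pin's axis 40.5 mm from the collar's face towards the tip: pin (16.5, 0, 11 mm). With the pin fully home it lies at point cradle_axis.

How it is judged:
On the way:
1. the cover lies seated in the cradle, its hole in line with the lugs' holes (distance between cover_bore and cradle_axis below 0.005 m and angle between cover's own z axis and vertical below 0.05 rad), for 0.2 s.
At the end, for the whole second after the job is handed in: The cover lies level (0.05 rad) in the cradle, the middle of its hole within 5 mm of the lugs' axis point; the pin runs through both lugs and the block, along the hole axis within 0.08 rad, its middle point within 6 mm of the axis point (collar at the lug); both released and at rest (all of step 1 and distance between pin_middle and cradle_axis below 0.006 m and angle between the x axis of lock_pin and the y axis of cradle, either way round below 0.08 rad and linear speed of each of lock_pin, cover below 0.01 m/s); the robot touches nothing.
It also fails if it takes over 64 s, if anything falls off the work surface, if the arm or the gripper's body presses on something with over 40 N, if the wrist force passes 120 N, or if a joint passes its speed limit or range.

## Working session

There is one attempt and no reset: what is moved stays moved. The work goes in short steps, Python scripts to look and compute and a shell command to move; the robot and the scene stay as the last step left them, time stands still between calls to the robot, and variables do not carry over. Pictures are saved under pics/ and viewed, at most 10 in all, crops included, and the job is handed in when it is done.

```bash
ls; mkdir -p pics
python3 - <<'E'
from station import arm, imaging, workorder, sensors
import cv2,numpy as np
s=sensors.get_state();print(s, arm.hold_point_z)
for n in("side","top"):
    cv2.imwrite(f"pics/{n}0.png",imaging.grab_frame(n)[:,:,::-1]);print(n,imaging.camera_params(n))
print(imaging.camera_params("wrist"))
E
```

```text
nudge.py
pics
station.py
{'t': 0.0, 'q': array([ 1.47112696e+00,  3.59371912e-01,  1.10598341e-02, -3.71135702e-04,
       -1.22407447e+00, -2.88110189e-01]), 'qd': array([-0.00218384,  0.00057411, -0.00029196,  0.00214147,  0.00088103,
       -0.00018409]), 'joint_efforts': array([-4.30179380e-04, -5.82731795e+01,  2.93040276e+01,  6.99705765e+00,
        6.80319834e-03, -1.55247690e-04]), 'eef_pos': array([0.25506731, 0.62442858, 0.225629  ]), 'ee_rot': array([ 3.13996883e+00, -1.17382103e-04, -3.87905856e-01]), 'force': array([-0.61833748,  0.60141908,  0.23647924]), 'moment': array([ 0.00468051,  0.01613547, -0.00168936]), 'gripper_force': 0.0, 'width': 0.08760389502431323} 0.0188
side {'fx': 602.9266373723641, 'fy': 602.9266373723641, 'cx': 338.5945841737696, 'cy': 236.93996082820158, 'T': array([[-0.9996864 , -0.02493444, -0.0023203 ,  0.51905089],
       [-0.00867587,  0.43176936, -0.90194232,  1.0163435 ],
       [ 0.02349126, -0.90163934, -0.43185029,  0.57530808],
       [ 0.        ,  0.        ,  0.        ,  1.        ]])}
top {'fx': 473.53722334960634, 'fy': 473.5372233
[... 161 characters left out ...]
926133e-01, -1.21253679e-02,  8.38850761e-04,
        -3.76256220e-03],
       [ 7.17952667e-04, -1.27820399e-01, -9.91797071e-01,
         9.40097777e-01],
       [ 0.00000000e+00,  0.00000000e+00,  0.00000000e+00,
         1.00000000e+00]])}
{'fx': 419.8458144140647, 'fy': 419.8458144140647, 'cx': 317.53463373281244, 'cy': 241.37193285190799, 'hand_eye': array([[-1.25771536e-03, -9.66923752e-01, -2.55062495e-01,
         6.81310490e-02],
       [ 9.99999093e-01, -1.33914796e-03,  1.45610388e-04,
        -1.94211247e-04],
       [-4.82360562e-04, -2.55062080e-01,  9.66924559e-01,
        -1.58570439e-01],
       [ 0.00000000e+00,  0.00000000e+00,  0.00000000e+00,
         1.00000000e+00]])}
```

View pics/side0.png

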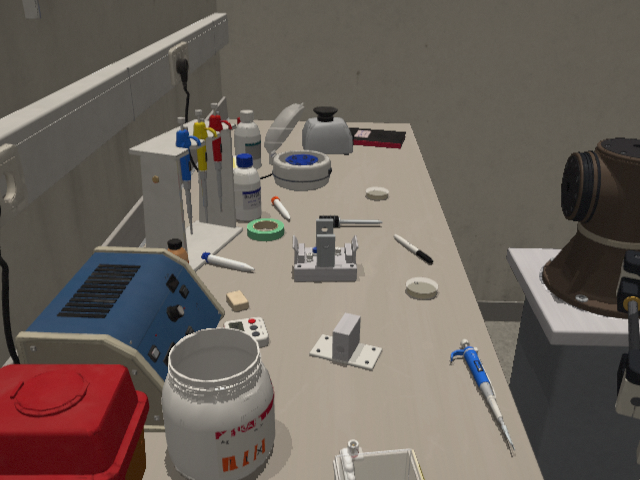

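View pics/top0.png

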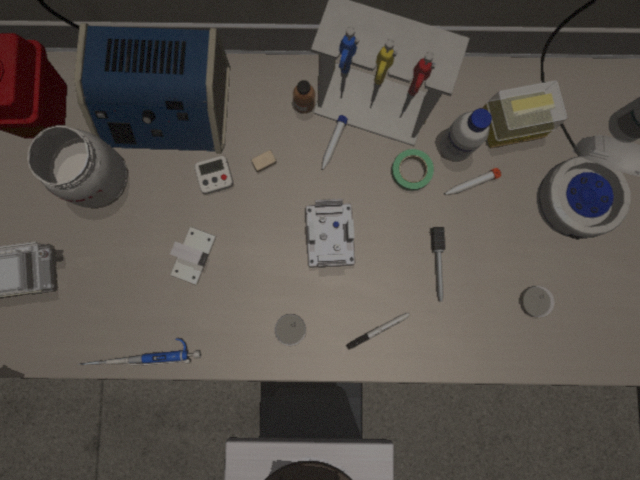

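The side view shows the cradle at (325,255), the cover at (346,345) and the pin at (350,222). In the top view they are at (330,235), (193,255) and (438,265). I'll measure roughly, then enlarge.

```bash
cat > h.py <<'E'
from station import arm, imaging, workorder, sensors
import cv2,numpy as np
from scipy.spatial.transform import Rotation as R
def wristT():
    s=sensors.get_state();T=np.eye(4);T[:3,:3]=R.from_euler('xyz',s['ee_rot']).as_matrix();T[:3,3]=s['eef_pos']
    return T@np.array(imaging.camera_params('wrist')['hand_eye'])
def cast(n,uv,z,T=None):
    c=imaging.camera_params(n);T=c['T'] if T is None else T
    uv=np.atleast_2d(uv).astype(float)
    d=np.c_[(uv[:,0]-c['cx'])/c['fx'],(uv[:,1]-c['cy'])/c['fy'],np.ones(len(uv))]@T[:3,:3].T
    return T[:3,3]+d*((z-T[2,3])/d[:,2])[:,None]
def proj(n,P,T=None):
    c=imaging.camera_params(n);T=c['T'] if T is None else T
    q=(np.atleast_2d(P)-T[:3,3])@T[:3,:3]
    return np.c_[c['cx']+c['fx']*q[:,0]/q[:,2],c['cy']+c['fy']*q[:,1]/q[:,2]]
def toolmove(P,yaw=None):
    """shift in tool axes from present pose to TCP at P; turn about tool z"""
    s=sensors.get_state();M=R.from_euler('xyz',s['ee_rot']).as_matrix()
    d=M.T@(np.array(P)-s['eef_pos']);dt=None
    if yaw is not None: dt=-((yaw-s['ee_rot'][2]+np.pi/2)%np.pi-np.pi/2)
    print('move',d.round(4),'turn',dt)
E
python3 - <<'E'
from h import *
im=cv2.imread('pics/top0.png')
print(cast('top',[[193,255],[330,235],[438,240],[440,298]],0.01).round(3))
a=[cv2.resize(im[y-40:y+40,x-40:x+40],(400,400),interpolation=cv2.INTER_CUBIC) for x,y in((193,255),(330,235))]
cv2.imwrite('pics/crop.png',np.hstack(a))
g=cv2.cvtColor(im,cv2.COLOR_BGR2GRAY)
# cover plate: bright
for nm,(x0,y0,x1,y1),m in (('cover',(150,215,235,300),(g>165)),('pingrip',(420,215,460,255),(g<70))):
    k=np.zeros_like(g);k[y0:y1,x0:x1]=m[y0:y1,x0:x1]
    c=max(cv2.findContours(k,0,2)[0],key=cv2.contourArea);print(nm,cv2.contourArea(c),cv2.minAreaRect(c))
E
```

```text
[[ 0.503  0.233  0.01 ]
 [ 0.546 -0.036  0.01 ]
 [ 0.539 -0.25   0.01 ]
 [ 0.425 -0.252  0.01 ]]Traceback (most recent call last):
  File "<stdin>", line 10, in <module>
ValueError: max() iterable argument is empty
```

View pics/crop.png

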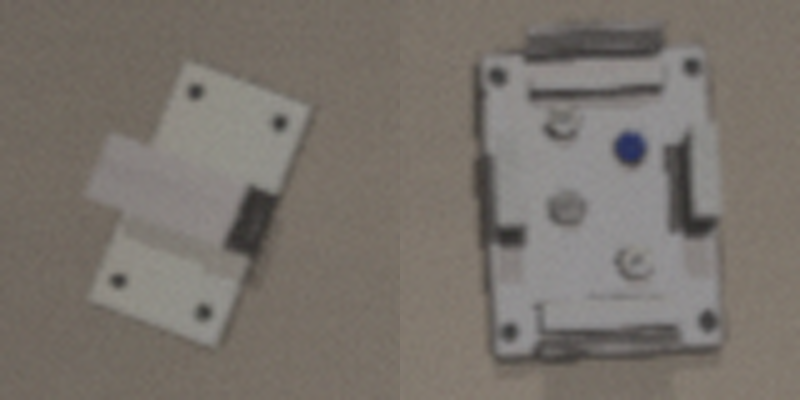

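The crop gives the cover plate's four corners, the block leaning left by parallax, and the cradle's four corner screws, with its long axis nearly along world x. I'll compute poses from those.

Run:
```python
from h import *
c=np.array([[187,62],[312,103],[217,348],[88,298]])/5+[153,215]-.4
P=cast('top',c,.006);print('cover',P.mean(0),np.linalg.norm(P-np.roll(P,1,0),axis=1))
d=(P[0]+P[1]-P[2]-P[3]);print('yaw x',np.arctan2(d[1],d[0]))
c=np.array([[97,77],[292,67],[308,321],[110,332]])/5+[290,195]-.4
P=cast('top',c,.03);print('cradle',P.mean(0),np.linalg.norm(P-np.roll(P,1,0),axis=1))
d=(P[0]+P[1]-P[2]-P[3]);yw=np.arctan2(d[1],d[0]);print('yaw x',yw)
toolmove([.46,.233,.30],.0)
```

```text
cover [0.50361431 0.23453998 0.006     ] [0.10061449 0.05293252 0.10314179 0.05502812]
yaw x -0.3417257604678942
cradle [ 0.54501319 -0.03568068  0.03      ] [0.09992908 0.07630485 0.09966361 0.07643117]
yaw x 0.06398391554175839
move [ 0.3377  0.285  -0.0738] turn -0.387874923668041
```

Run:
```python
from h import *
toolmove([.5036,.2345,.22],-1.9125)
```

```text
move [0.3775 0.267  0.0062] turn 1.524625076331959
```

```bash
python3 nudge.py '[[0.088,0.3775,0.267,0.006,1.525],[0.088,0.3775,0.267,0.006,1.525],[0.088,0.3775,0.267,0.006,1.525],[0.088,0.3775,0.267,0.006,1.525],[0.088,0.3775,0.267,0.006,1.525],[0.088,0.3775,0.267,0.006,1.525],[0.088,0.3775,0.267,0.006,1.525],[0.088,0.3775,0.267,0.006,1.525],[0.088,0.3775,0.267,0.006,1.525],[0.088,0.3775,0.267,0.006,1.525],[0.088,0.3775,0.267,0.006,1.525],[0.088,0.3775,0.267,0.006,1.525],[0.088,0.3775,0.267,0.006,1.525],[0.088,0.3775,0.267,0.006,1.525],[0.088,0.3775,0.267,0.006,1.525]]'
python3 - <<'E'
from h import *
T=wristT();im=imaging.grab_frame('wrist')[:,:,::-1];cv2.imwrite('pics/w1.png',im);np.save('w1.npy',T)
print(sensors.get_state()['eef_pos'],sensors.get_state()['ee_rot'],sensors.get_state()['q'])
E
```

```text
t: 1.35
eef_pos: [0.5034, 0.2356, 0.2204]
ee_rot: [3.141, -0.0, -1.909]
force: [-0.4, 0.1, -0.6]
width: 0.0877
gripper_force: 0.0
[0.50325705 0.2359079  0.22045558] [ 3.14143111e+00 -7.71510993e-06 -1.90816282e+00] [ 7.90572018e-01  1.67688364e-01 -2.62729937e-01 -1.56966936e-04
 -1.14045423e+00 -1.12787303e+00]
```

View pics/w1.png

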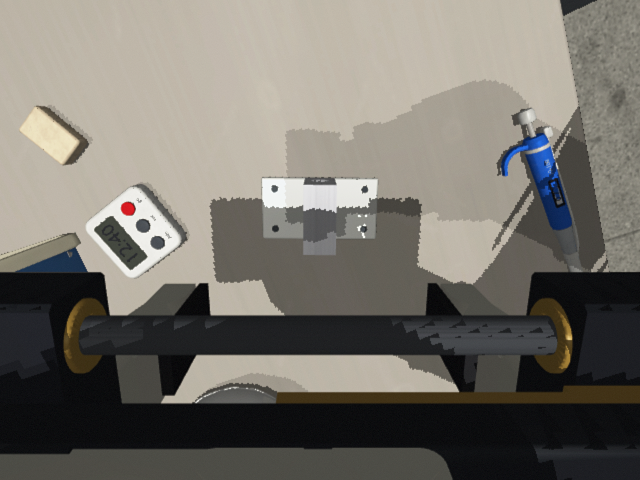

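Cover at plate corners (262,177),(377,178),(376,238),(263,238), nearly square to the image, block between the fingers.

Run:
```python
from h import *
T=np.load('w1.npy');im=cv2.imread('pics/w1.png')
P=cast('wrist',[[274,189],[365,189],[363,229],[276,229]],.006,T);c=P.mean(0)
d=P[1]+P[2]-P[0]-P[3];yw=np.arctan2(d[1],d[0]);print(c,'xaxis',yw,'toolyaw',yw-np.pi/2,yw+np.pi/2)
P=cast('wrist',[[261.5,177],[377.5,178],[376.5,238.5],[263,238.5]],.006,T);print(P.mean(0),np.linalg.norm(P-np.roll(P,1,0),axis=1))
# block top edge columns at z=.056
print(cast('wrist',[[303,245],[337,245]],.056,T))
d=P[1]-P[0];print(np.arctan2(d[1],d[0]))
toolmove([*c[:2],.021],yw-np.pi/2)
```

```text
[0.50157048 0.23636815 0.006     ] xaxis 2.8026562333448637 toolyaw 1.2318599065499671 4.373452560139761
[0.50125199 0.2358284  0.006     ] [0.05606951 0.10247167 0.05519529 0.10409359]
[[0.52071691 0.25053493 0.056     ]
 [0.49514646 0.25954886 0.056     ]]
2.7940646102133386
move [1.000e-04 1.700e-03 1.995e-01] turn 0.0015699223288851982
```

```bash
python3 nudge.py '[[0.088,0,0.0017,0.06,0],[0.088,0,0.0017,0.1,0],[0.088,0,0.0017,0.14,0],[0.088,0,0.0017,0.17,0],[0.088,0,0.0017,0.19,0],[0.088,0,0.0017,0.1985,0],[0.088,0,0.0017,0.1985,0],[0.088,0,0.0017,0.1985,0]]'
python3 nudge.py '[[0.01,0,0,0,0],[0.01,0,0,0,0],[0.01,0,0,0,0],[0.01,0,0,0,0],[0.01,0,0,0,0],[0.01,0,0,0,0],[0.01,0,0,0,0],[0.01,0,0,0,0]]' 40
```

```text
t: 2.07
eef_pos: [0.5025, 0.2367, 0.0229]
ee_rot: [-3.141, 0.0, -1.91]
force: [0.1, 0.3, 0.3]
width: 0.0875
gripper_force: 0.0
t: 2.73
eef_pos: [0.5022, 0.2355, 0.0221]
ee_rot: [-3.142, 0.0, -1.913]
force: [0.2, 0.5, -0.4]
width: 0.0396
gripper_force: 0.0
```

```bash
python3 nudge.py '[[0.01,0,0,0,0],[0.01,0,0,0,0],[0.01,0,0,0,0],[0.01,0,0,0,0],[0.01,0,0,0,0],[0.01,0,0,0,0]]' 40
python3 nudge.py '[[0.01,0,0,-0.02,0],[0.01,0,0,-0.05,0],[0.01,0,0,-0.09,0],[0.01,0,0,-0.13,0],[0.01,0,0,-0.17,0],[0.01,0,0,-0.17,0],[0.01,0,0,-0.17,0]]'
python3 - <<'E'
from h import *
toolmove([.545,-.0357,.19],.064-np.pi/2)
E
```

```text
t: 3.23
eef_pos: [0.5021, 0.2355, 0.022]
ee_rot: [3.142, -0.0, -1.913]
force: [-0.2, -0.0, -1.4]
width: 0.0256
gripper_force: 40.0
t: 3.82
eef_pos: [0.503, 0.2364, 0.1945]
ee_rot: [-3.139, 0.005, -1.913]
force: [0.3, 0.5, -4.0]
width: 0.0255
gripper_force: 40.0
move [ 0.2423 -0.1308  0.0036] turn -0.40601252965602397
```

```bash
python3 nudge.py '[[0.01,0.167,-0.13,0,-0.406],[0.01,0.167,-0.13,0,-0.406],[0.01,0.167,-0.13,0,-0.406],[0.01,0.167,-0.13,0,-0.406],[0.01,0.167,-0.13,0,-0.406],[0.01,0.167,-0.13,0,-0.406],[0.01,0.167,-0.13,0,-0.406],[0.01,0.167,-0.13,0,-0.406],[0.01,0.167,-0.13,0,-0.406]]'
python3 - <<'E'
from h import *
print(sensors.get_state()['qd'].round(3))
T=wristT();im=imaging.grab_frame('wrist')[:,:,::-1];cv2.imwrite('pics/w2.png',im);np.save('w2.npy',T)
E
```

```text
t: 4.57
eef_pos: [0.5678, 0.0346, 0.1906]
ee_rot: [3.139, -0.0, -1.507]
force: [-0.4, 0.2, -2.8]
width: 0.0259
gripper_force: 40.0
[ 0.019 -0.012  0.007  0.004 -0.003  0.001]
```

View pics/w2.png

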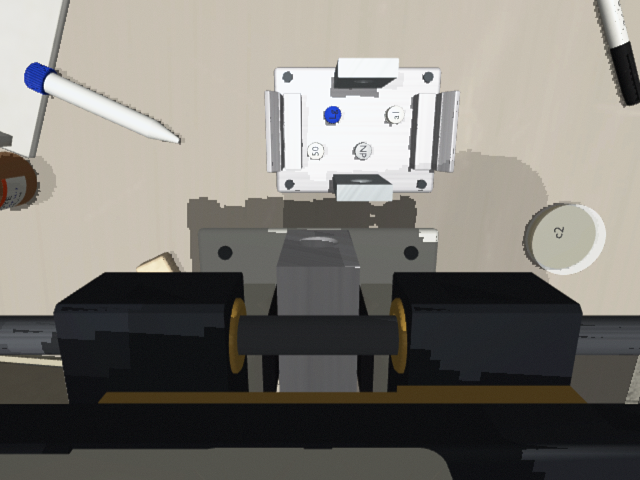

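Cradle screws at (288,77),(428,77),(421,184),(289,184); the held cover's plate holes show at (225,253),(411,253). I'll refine by blob centroids and measure both in the same view.

Run:
```python
from h import *
def cen(g,p,r=9):
    x,y=map(int,p);w=g[y-r:y+r+1,x-r:x+r+1];m=(w<(np.median(w)+w.min())/2).astype(np.uint8)
    n,l,s,c=cv2.connectedComponentsWithStats(m);i=min(range(1,n),key=lambda i:np.hypot(*(c[i]-r))-.05*s[i,4]);return c[i]+[x-r,y-r]
T=np.load('w2.npy');g=cv2.imread('pics/w2.png',0)
px=np.array([cen(g,p) for p in((288,77),(428,77),(421,184),(289,184))]);print(px.round(1))
P=cast('wrist',px,.03,T);C=P.mean(0);d=P[1]+P[2]-P[0]-P[3]
yw=np.arctan2(d[1],d[0]);print('cradle',C,yw-np.pi,yw,np.linalg.norm(P-np.roll(P,1,0),axis=1))
z=sensors.get_state()['eef_pos'][2]-.0155
h=np.array([cen(g,p) for p in((225,253),(411,253))]);print(h.round(1))
H=cast('wrist',h,z,T);d=H[1]-H[0];print('held holes',H,np.linalg.norm(d),'yaw',np.arctan2(d[1],d[0]))
g1=cv2.imread('pics/w1.png',0);h1=np.array([cen(g1,p,7) for p in((274,189),(365,189),(363,229),(276,229))]);print(h1.round(1))
Q=cast('wrist',h1,.006,np.load('w1.npy'));print(np.linalg.norm(Q-np.roll(Q,1,0),axis=1))
yh=np.arctan2(d[1],d[0]);n=np.array([np.sin(yh),-np.cos(yh)])
off=np.linalg.norm((Q[0]+Q[1]-Q[2]-Q[3])/4)
for s in(1,-1):print('cover centre',H.mean(0)[:2]+s*n*off)
print(sensors.get_state()['eef_pos'],sensors.get_state()['ee_rot'])
```

```text
[[287.2  76.5]
 [427.5  76.8]
 [420.9 183.9]
 [288.9 184. ]]
cradle [ 0.54316457 -0.03433574  0.03      ] -6.221082074636508 -3.079489421046714 [0.07644446 0.10007075 0.07617616 0.10020646]
[[224.6 252.4]
 [410.6 252.5]]
held holes [[0.60862318 0.0196163  0.17550512]
 [0.5286701  0.01472898 0.17550512]] 0.0801023142885756 yaw -3.0805412606392744
[[274.2 188.1]
 [364.3 189. ]
 [363.6 228.7]
 [275.  228. ]]
[0.03640177 0.08020622 0.03627166 0.08074127]
cover centre [0.56753816 0.03530665]
cover centre [ 0.56975513 -0.00096138]
[0.56794012 0.03512262 0.19100512] [ 3.13986762e+00 -1.81105129e-04 -1.50635706e+00]
```

Run:
```python
from h import *
p=sensors.get_state()['eef_pos'];toolmove([p[0]-.0240,p[1]-.0698,.105],.0615-np.pi/2)
```

```text
move [0.0681 0.0283 0.0861] turn 0.0029392717322813677
```

```bash
python3 nudge.py '[[0.01,0.034,0.014,0,0.003],[0.01,0.068,0.0283,0,0.003],[0.01,0.068,0.0283,0.01,0.003],[0.01,0.068,0.0283,0.02,0.003],[0.01,0.068,0.0283,0.04,0.003],[0.01,0.068,0.0283,0.06,0.003],[0.01,0.068,0.0283,0.075,0.003],[0.01,0.068,0.0283,0.086,0.003],[0.01,0.068,0.0283,0.086,0.003],[0.01,0.068,0.0283,0.086,0.003],[0.01,0.068,0.0283,0.086,0.003]]'
python3 - <<'E'
from h import *
f=imaging.grab_frame('side')[:,:,::-1];t=imaging.grab_frame('top')[:,:,::-1]
a=cv2.resize(f[190:300,270:380],(400,400),interpolation=2);b=cv2.resize(t[190:290,280:380],(400,400),interpolation=2)
cv2.imwrite('pics/s3.png',np.hstack([a,b]))
s=sensors.get_state();print(s['eef_pos'],s['ee_rot'][2],s['force'],s['moment'])
E
```

```text
t: 5.53
eef_pos: [0.5453, -0.0342, 0.1065]
ee_rot: [-3.141, -0.0, -1.508]
force: [-0.0, -0.5, -1.7]
width: 0.026
gripper_force: 40.0
[ 0.54544673 -0.03450447  0.10692749] -1.50904147143353 [ 0.38378819  0.82682196 -2.44487545] [ 0.06435563 -0.06735198  0.02330797]
```

View pics/s3.png

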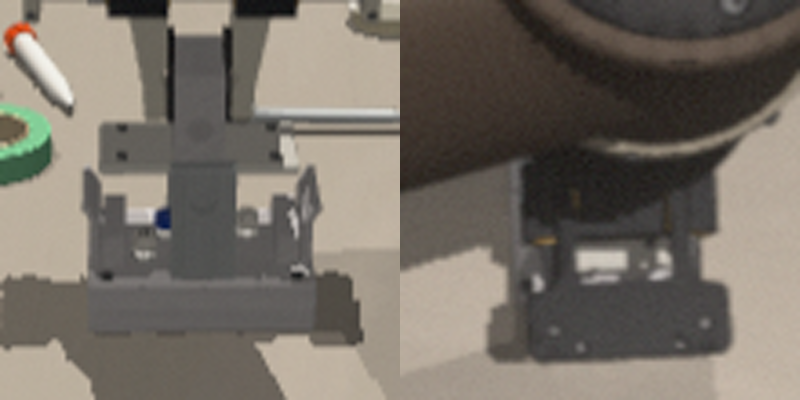

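The side crop shows the cover block (centre x≈200) above the lug (≈202) and cradle (≈201), so it is centred within about 1 mm. I'll lower it.

```bash
python3 nudge.py '[[0.01,0,0.0005,0.01,0],[0.01,0,0.0005,0.018,0],[0.01,0,0.0005,0.024,0],[0.01,0,0.0005,0.029,0],[0.01,0,0.0005,0.033,0],[0.01,0,0.0005,0.034,0],[0.01,0,0.0005,0.034,0]]'
```

```text
t: 6.22
eef_pos: [0.544, -0.0353, 0.0716]
ee_rot: [3.141, -0.0, -1.51]
force: [-0.0, -0.4, -1.9]
width: 0.0256
gripper_force: 40.0
```

```bash
python3 nudge.py '[[0.01,0,0,0.001,0],[0.01,0,0,0.002,0],[0.01,0,0,0.0025,0],[0.01,0,0,0.0025,0],[0.01,0,0,0.0025,0]]'
```

```text
t: 6.63
eef_pos: [0.5445, -0.0351, 0.07]
ee_rot: [-3.141, 0.0, -1.51]
force: [-0.5, 0.7, 1.2]
width: 0.026
gripper_force: 40.0
```

```bash
python3 nudge.py '[[0.045,0,0,0,0],[0.045,0,0,0,0],[0.045,0,0,0,0],[0.045,0,0,0,0],[0.045,0,0,0,0],[0.045,0,0,-0.01,0],[0.045,0,0,-0.03,0],[0.045,0,0,-0.06,0],[0.045,0,0,-0.1,0],[0.088,0,0,-0.14,0],[0.088,0,0,-0.16,0],[0.088,0,0,-0.16,0]]'
python3 - <<'E'
from h import *
T=wristT();im=imaging.grab_frame('wrist')[:,:,::-1];np.save('w4.npy',T);cv2.imwrite('pics/w4.png',im)
f=imaging.grab_frame('side')[:,:,::-1];cv2.imwrite('pics/s4.png',f)
a=cv2.resize(f[190:300,270:380],(480,480),interpolation=2);cv2.imwrite('pics/c4.png',np.hstack([a,im[:,160:480]]))
print(cast('top',[[438,240],[440,298]],.011))
toolmove([.539,-.25,.2],0)
E
```

```text
t: 7.63
eef_pos: [0.547, -0.035, 0.2364]
ee_rot: [-3.132, 0.001, -1.509]
force: [1.4, 0.2, 0.5]
width: 0.0596
gripper_force: 0.0
[[ 0.5388144  -0.25012044  0.011     ]
 [ 0.42501972 -0.25155679  0.011     ]]
move [0.2143 0.0187 0.031 ] turn -1.5099046699673795
```

View pics/c4.png

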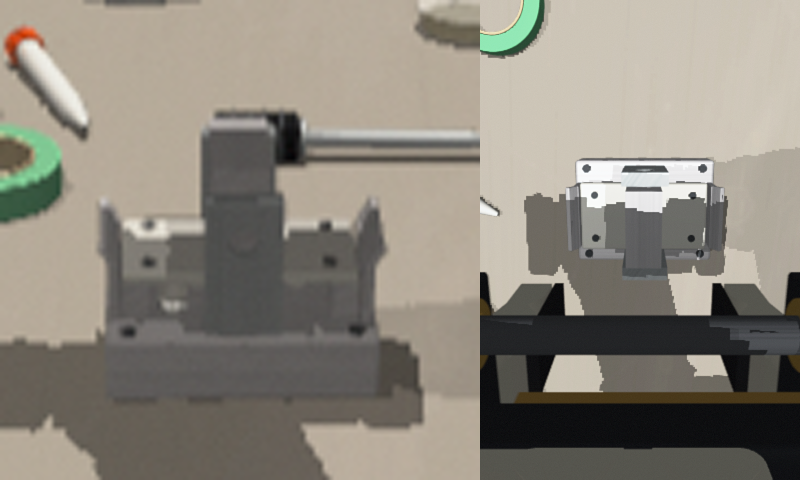

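The cover appears seated: plate level on the rests, block between the lugs. I'll verify numerically and move over the pin.

```bash
cat >> h.py <<'E'
def cen(g,p,r=7):
    x,y=map(int,p);w=g[y-r:y+r+1,x-r:x+r+1];m=(w<(np.median(w)+w.min())/2).astype(np.uint8)
    n,l,s,c=cv2.connectedComponentsWithStats(m);i=min(range(1,n),key=lambda i:np.hypot(*(c[i]-r))-.05*s[i,4]);return c[i]+[x-r,y-r]
E
python3 - <<'E'
from h import *
T=np.load('w4.npy');g=cv2.imread('pics/w4.png',0)
for z,L in((.054,((275,195),(372,195),(371,238),(276,238))),(.03,((266,168),(383,168),(380,254),(269,254)))):
    px=np.array([cen(g,p,5) for p in L]);P=cast('wrist',px,z,T);d=P[0]+P[3]-P[1]-P[2]
    print(px.round(1).tolist(),P.mean(0),np.arctan2(d[1],d[0]),np.linalg.norm(P-np.roll(P,1,0),axis=1).round(4))
E
python3 nudge.py '[[0.088,0.215,0.019,0.02,-1.51],[0.088,0.215,0.019,0.02,-1.51],[0.088,0.215,0.019,0.02,-1.51],[0.088,0.215,0.019,0.02,-1.51],[0.088,0.215,0.019,0.02,-1.51],[0.088,0.215,0.019,0.02,-1.51],[0.088,0.215,0.019,0.02,-1.51],[0.088,0.215,0.019,0.02,-1.51],[0.088,0.215,0.019,0.02,-1.51],[0.088,0.215,0.019,0.02,-1.51],[0.088,0.215,0.019,0.02,-1.51],[0.088,0.215,0.019,0.02,-1.51],[0.088,0.215,0.019,0.02,-1.51],[0.088,0.215,0.019,0.02,-1.51],[0.088,0.215,0.019,0.02,-1.51]]'
python3 - <<'E'
from h import *
T=wristT();im=imaging.grab_frame('wrist')[:,:,::-1];np.save('w5.npy',T);cv2.imwrite('pics/w5.png',im)
E
```

```text
[[274.1, 194.9], [372.0, 193.0], [370.9, 238.0], [275.2, 237.8]] [ 0.54415741 -0.03492286  0.054     ] 0.07083006031307275 [0.0362 0.0798 0.0378 0.0802]
[[266.2, 167.9], [382.4, 168.0], [381.3, 253.3], [268.9, 252.9]] [ 0.54259337 -0.03430253  0.03      ] 0.060293157336349254 [0.0762 0.0999 0.0764 0.1018]
t: 8.98
eef_pos: [0.5378, -0.2507, 0.2086]
ee_rot: [-3.141, 0.002, -0.002]
force: [-0.8, -0.0, -0.3]
width: 0.0875
gripper_force: 0.0
```

View pics/w5.png

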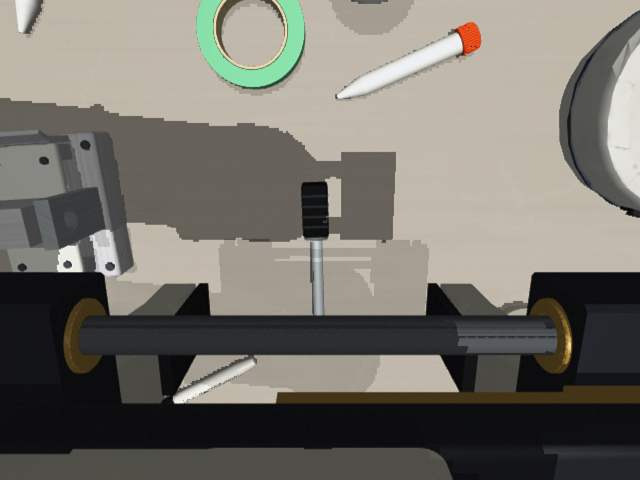

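Pin grip at columns 302–328, rows 182–240, shank running down to (319,314). I'll fit the axis from the shank and grip edges.

Run:
```python
from h import *
T=np.load('w5.npy');im=cv2.imread('pics/w5.png');g=cv2.cvtColor(im,6).astype(int)
for r in(200,215,230):
    c=np.where(g[r,290:340]<60)[0]+290;print(r,c.min(),c.max())
m=(g<60);rows=[r for r in range(170,260) if m[r,306:322].mean()>.6];print('rows',rows[0],rows[-1])
for r in (250,265,280,295,310):print(r,g[r,304:332].tolist())
```

```text
200 301 327
215 302 327
230 303 328
rows 182 237
250 [158, 159, 157, 158, 160, 156, 83, 84, 113, 136, 154, 171, 189, 180, 168, 156, 142, 128, 116, 156, 159, 159, 159, 159, 159, 159, 158, 158]
265 [159, 158, 159, 157, 157, 157, 82, 64, 105, 129, 148, 167, 183, 186, 174, 160, 149, 136, 115, 154, 158, 157, 156, 158, 158, 157, 159, 157]
280 [157, 157, 158, 157, 159, 155, 82, 68, 72, 85, 137, 160, 177, 186, 179, 168, 154, 141, 125, 132, 156, 158, 159, 159, 159, 159, 159, 159]
295 [159, 158, 158, 159, 160, 158, 160, 155, 82, 107, 132, 153, 171, 179, 183, 173, 162, 149, 132, 111, 156, 159, 160, 160, 157, 159, 159, 158]
310 [157, 156, 158, 157, 156, 158, 158, 155, 82, 73, 120, 145, 163, 173, 182, 177, 168, 154, 136, 118, 133, 156, 158, 157, 158, 157, 157, 157]
```

Run:
```python
from h import *
T=np.load('w5.npy')
S=cast('wrist',[[317.2,250],[318.2,280],[319.2,310]],.011,T);G=cast('wrist',[[314.2,200],[315.7,230]],.022,T);print(S,G)
d=S[-1]-S[0];print('dir',np.arctan2(d[1],d[0]))
d2=S[-1]-G.mean(0);d2[2]=0;a=np.arctan2(d2[1],d2[0]);u=np.array([np.cos(a),np.sin(a)]);print('dir2',a)
e=cast('wrist',[[316,240]],.0215,T)[0,:2];b=cast('wrist',[[315,181.5]],0,T)[0,:2];print('origin from collar',e+24*u/1000,'back',b+.073*u)
for k,o in(('c',e+.024*u),('b',b+.073*u)):print(k,o-.0505*u)
gp=((e+.024*u)+(b+.073*u))/2-.0505*u
# lateral from axis line
q=S.mean(0)[:2];n=np.array([-u[1],u[0]]);gp=gp+n*((q-gp)@n);print('grip',gp)
toolmove([*gp,.004],a-np.pi)
```

```text
[[ 0.50371946 -0.2500188   0.011     ]
 [ 0.47563833 -0.25080938  0.011     ]
 [ 0.4464409  -0.25163138  0.011     ]] [[ 0.55000874 -0.24771828  0.022     ]
 [ 0.52446369 -0.24883871  0.022     ]]
dir -3.1134467145736395
dir2 -3.1046814556931257
origin from collar [ 0.49161872 -0.24993513] back [ 0.48972328 -0.25101812]
c [ 0.54208432 -0.24807154]
b [ 0.54018889 -0.24915453]
grip [ 0.54112828 -0.2483877 ]
move [ 0.0035 -0.0023  0.2048] turn -0.039611784358565494
```

```bash
python3 nudge.py '[[0.088,0.0035,-0.0023,0.04,-0.035],[0.088,0.0035,-0.0023,0.08,-0.035],[0.088,0.0035,-0.0023,0.12,-0.035],[0.088,0.0035,-0.0023,0.16,-0.035],[0.088,0.0035,-0.0023,0.19,-0.035],[0.088,0.0035,-0.0023,0.2,-0.035],[0.088,0.0035,-0.0023,0.2045,-0.035],[0.088,0.0035,-0.0023,0.2045,-0.035],[0.088,0.0035,-0.0023,0.2045,-0.035],[0.088,0.0035,-0.0023,0.2045,-0.035]]'
python3 nudge.py '[[0.01,0,0,0,0],[0.01,0,0,0,0],[0.01,0,0,0,0],[0.01,0,0,0,0],[0.01,0,0,0,0],[0.01,0,0,0,0],[0.01,0,0,0,0],[0.01,0,0,0,0],[0.01,0,0,0,0],[0.01,0,0,0,0],[0.01,0,0,0,0],[0.01,0,0,0,0],[0.01,0,0,0,0],[0.01,0,0,0,0],[0.01,0,0,0,0]]' 45
```

```text
t: 9.87
eef_pos: [0.5435, -0.2489, 0.0072]
ee_rot: [3.141, -0.003, 0.035]
force: [1.4, 0.2, 1.1]
width: 0.0877
gripper_force: 0.0
t: 11.12
eef_pos: [0.5419, -0.2486, 0.005]
ee_rot: [-3.142, 0.0, 0.035]
force: [-0.4, 0.1, -1.0]
width: 0.0216
gripper_force: 45.0
```

```bash
python3 nudge.py '[[0.01,0,0,-0.01,0],[0.01,0,0,-0.04,0],[0.01,0,0,-0.08,0],[0.01,0,0,-0.12,0],[0.01,0,0,-0.15,0],[0.01,0,0,-0.15,0]]'
python3 - <<'E'
from h import *
toolmove([.5548,-.2137,.155],-1.509)
E
```

```text
t: 11.62
eef_pos: [0.5455, -0.2497, 0.1634]
ee_rot: [3.138, -0.011, 0.036]
force: [0.4, -0.1, -1.1]
width: 0.0215
gripper_force: 45.0
move [ 0.0105 -0.0357  0.0083] turn 1.5454191067707852
```

```bash
python3 nudge.py '[[0.01,0.009,-0.036,0.005,1.545],[0.01,0.009,-0.036,0.005,1.545],[0.01,0.009,-0.036,0.005,1.545],[0.01,0.009,-0.036,0.005,1.545],[0.01,0.009,-0.036,0.005,1.545],[0.01,0.009,-0.036,0.005,1.545],[0.01,0.009,-0.036,0.005,1.545],[0.01,0.009,-0.036,0.005,1.545],[0.01,0.009,-0.036,0.005,1.545],[0.01,0.009,-0.036,0.005,1.545],[0.01,0.009,-0.036,0.005,1.545],[0.01,0.009,-0.036,0.005,1.545],[0.01,0.009,-0.036,0.005,1.545],[0.01,0.009,-0.036,0.005,1.545],[0.01,0.009,-0.036,0.005,1.545],[0.01,0.009,-0.036,0.005,1.545]]'
python3 - <<'E'
from h import *
f=imaging.grab_frame('side')[:,:,::-1];t=imaging.grab_frame('top')[:,:,::-1];s=sensors.get_state();print(s['eef_pos'],s['ee_rot'],s['q'])
cv2.imwrite('pics/s6.png',f);cv2.imwrite('pics/t6.png',t)
a=cv2.resize(f[165:285,270:390],(400,400),interpolation=2);b=cv2.resize(t[180:300,310:430],(400,400),interpolation=2)
cv2.imwrite('pics/c6.png',np.hstack([a,b]))
M=R.from_euler('xyz',s['ee_rot']).as_matrix();tip=s['eef_pos']+M@np.array([-.1235,0,-.006]);print('tip',tip,proj('side',tip),proj('top',tip))
E
```

```text
t: 12.95
eef_pos: [0.5494, -0.2123, 0.1502]
ee_rot: [3.142, 0.0, -1.508]
force: [0.3, 0.8, -1.8]
width: 0.022
gripper_force: 45.0
[ 0.54951157 -0.21226809  0.15012936] [ 3.14158577e+00  6.15624717e-05 -1.50848096e+00] [-3.70330705e-02  2.79358734e-01 -2.87370452e-01 -7.18006825e-05
 -1.00408010e+00  9.93869885e-02]
tip [ 0.54182067 -0.08900817  0.15613697] [[326.81193226 185.81427849]] [[364.49111633 226.29598212]]
```

View pics/c6.png

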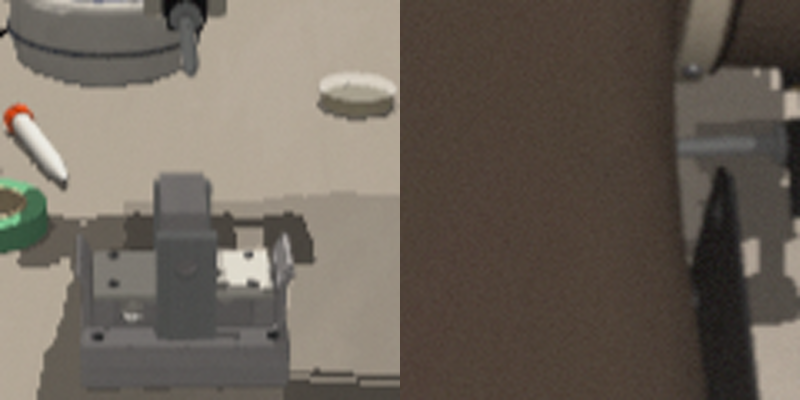

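The tip shows at crop (190,72), i.e. side pixel (327.0,186.6), against (326.8,185.8) predicted, so the pin sits true in the hand. The near lug's hole shows at about (325.5,245.4).

Run:
```python
from h import *
C=np.array([.5437,-.0345]);ux=np.array([np.cos(.062),np.sin(.062)]);uy=np.array([-ux[1],ux[0]])
print('hole px',proj('side',[*(C+.0405*uy),.074]))
im=cv2.imread('pics/s6.png',0)
c=im[232:260,312:340];print(c[6:24:2].tolist())
for d in(.1795,.0,.067):
    P=C-d*uy;print(d,P);toolmove([*P,.068],.062-np.pi/2)
```

```text
hole px [[325.15287514 245.05436664]]
[[68, 69, 68, 68, 74, 78, 77, 76, 76, 79, 78, 77, 77, 77, 78, 79, 76, 76, 77, 78, 79, 78, 78, 73, 68, 69, 68, 69], [99, 99, 100, 98, 100, 79, 76, 76, 75, 78, 77, 77, 77, 77, 77, 79, 78, 78, 78, 79, 79, 79, 78, 140, 162, 185, 185, 181], [122, 122, 120, 121, 109, 83, 77, 78, 75, 77, 77, 76, 78, 77, 77, 78, 77, 76, 79, 76, 77, 78, 81, 179, 186, 215, 218, 217], [122, 120, 122, 121, 109, 81, 74, 78, 74, 78, 77, 77, 79, 79, 79, 78, 81, 77, 77, 78, 77, 77, 79, 182, 187, 215, 218, 217], [121, 121, 120, 121, 111, 79, 75, 75, 74, 77, 73, 76, 79, 84, 83, 83, 76, 74, 78, 77, 78, 80, 80, 89, 140, 184, 215, 217], [122, 120, 120, 121, 112, 83, 75, 76, 75, 75, 77, 73, 72, 72, 70, 73, 74, 77, 78, 78, 77, 77, 80, 148, 185, 188, 214, 217], [121, 122, 122, 121, 111, 81, 75, 77, 74, 77, 77, 77, 76, 76, 77, 77, 75, 76, 77, 78, 77, 78, 79, 90, 90, 91, 120, 169], [122, 121, 122, 122, 112, 81, 75, 74, 74, 77, 78, 75, 76, 77, 77, 75, 75, 76, 77, 77, 77, 78, 84, 106, 108, 107, 119, 121], [96, 97, 99, 98, 93, 78, 74, 76, 73, 77, 77, 75, 76, 75, 75, 75, 76, 76, 77, 77, 76, 79, 80, 95, 101, 100, 100, 99]]
0.1795 [ 0.55482187 -0.21365511]
move [ 0.0017 -0.0052  0.0821] turn 0.00031537016395355444
0.0 [ 0.5437 -0.0345]
move [-0.1778 -0.0053  0.0821] turn 0.00031537016395355444
0.067 [ 0.54785134 -0.10137127]
move [-0.1108 -0.0052  0.0821] turn 0.00031537016395355444
```

```bash
python3 nudge.py '[[0.01,0.0017,-0.0052,0.03,0],[0.01,0.0017,-0.0052,0.055,0],[0.01,0.0017,-0.0052,0.072,0],[0.01,0.0017,-0.0052,0.08,0],[0.01,0.0017,-0.0052,0.0815,0],[0.01,0.0017,-0.0052,0.0815,0],[0.01,0.0017,-0.0052,0.0815,0],[0.01,0.0017,-0.0052,0.0815,0],[0.01,0.0017,-0.0052,0.0815,0],[0.01,0.0017,-0.0052,0.0815,0]]'
python3 - <<'E'
from h import *
s=sensors.get_state();print(s['eef_pos'],s['ee_rot'],s['force']);toolmove([.55482,-.21366,.0685],.062-np.pi/2)
E
```

```text
t: 13.88
eef_pos: [0.5554, -0.2137, 0.0695]
ee_rot: [-3.14, -0.0, -1.51]
force: [0.4, -0.2, -1.4]
width: 0.0219
gripper_force: 45.0
[ 0.55536827 -0.21373449  0.0694929 ] [-3.14005728e+00 -2.23708506e-04 -1.50970936e+00] [ 0.41881238 -0.24655817 -1.4126101 ]
move [-0.0001  0.0005  0.001 ] turn -0.0009130355730875284
```

```bash
python3 nudge.py '[[0.01,-0.007,0.0004,0.0007,0],[0.01,-0.014,0.0004,0.0007,0],[0.01,-0.02,0.0004,0.0007,0],[0.01,-0.025,0.0004,0.0007,0],[0.01,-0.03,0.0004,0.0007,0],[0.01,-0.03,0.0004,0.0007,0],[0.01,-0.03,0.0004,0.0007,0]]'
```

```text
t: 14.47
eef_pos: [0.5528, -0.1833, 0.068]
ee_rot: [-3.141, -0.0, -1.509]
force: [-0.8, -0.6, -1.8]
width: 0.0217
gripper_force: 45.0
```

No contact force; the tip is in the first lug. I'll continue through the block.

```bash
python3 nudge.py '[[0.01,-0.008,0,0,0],[0.01,-0.016,0,0,0],[0.01,-0.024,0,0,0],[0.01,-0.03,0,0,0],[0.01,-0.03,0,0,0]]'
python3 nudge.py '[[0.01,-0.008,0,0,0],[0.01,-0.016,0,0,0],[0.01,-0.024,0,0,0],[0.01,-0.03,0,0,0],[0.01,-0.03,0,0,0]]'
python3 - <<'E'
from h import *
s=sensors.get_state();print(s['eef_pos'],s['force'],s['moment']);toolmove([.54785,-.10137,.068],.062-np.pi/2)
E
```

```text
t: 14.88
eef_pos: [0.5508, -0.1526, 0.0679]
ee_rot: [-3.142, 0.0, -1.509]
force: [0.4, -0.7, -2.8]
width: 0.0217
gripper_force: 45.0
t: 15.3
eef_pos: [0.549, -0.1227, 0.0679]
ee_rot: [-3.142, 0.0, -1.509]
force: [-0.4, -0.8, -1.7]
width: 0.0215
gripper_force: 45.0
[ 0.5489826  -0.12265405  0.06791154] [-0.41804989 -0.77046424 -1.65177939] [ 0.07468232 -0.00132849 -0.05005916]
move [-0.0213 -0.0002 -0.0001] turn 8.728461708096269e-05
```

```bash
python3 nudge.py '[[0.01,-0.006,0,0,0],[0.01,-0.012,0,0,0],[0.01,-0.016,0,0,0],[0.01,-0.018,0,0,0],[0.01,-0.019,0,0,0],[0.01,-0.019,0,0,0]]'
python3 nudge.py '[[0.01,-0.001,0,0,0],[0.01,-0.002,0,0,0],[0.01,-0.002,0,0,0],[0.01,-0.002,0,0,0]]'
```

```text
t: 15.8
eef_pos: [0.5479, -0.1047, 0.0679]
ee_rot: [-3.142, -0.0, -1.509]
force: [-0.0, -0.1, -2.8]
width: 0.0216
gripper_force: 45.0
t: 16.13
eef_pos: [0.5477, -0.103, 0.0679]
ee_rot: [3.142, -0.0, -1.51]
force: [0.2, 0.3, -2.0]
width: 0.0217
gripper_force: 45.0
```

Creep on until the collar meets the lug.

```bash
python3 nudge.py '[[0.01,-0.001,0,0,0],[0.01,-0.0015,0,0,0],[0.01,-0.0015,0,0,0],[0.01,-0.0015,0,0,0]]'
python3 nudge.py '[[0.01,-0.001,0,0,0],[0.01,-0.0015,0,0,0],[0.01,-0.0015,0,0,0],[0.01,-0.0015,0,0,0]]'
```

```text
t: 16.47
eef_pos: [0.5477, -0.1024, 0.0679]
ee_rot: [3.141, -0.001, -1.51]
force: [1.5, -5.8, -3.0]
width: 0.0215
gripper_force: 45.0
t: 16.8
eef_pos: [0.5476, -0.1023, 0.068]
ee_rot: [3.141, -0.003, -1.51]
force: [3.5, -14.9, -4.4]
width: 0.022
gripper_force: 45.0
```

```bash
python3 nudge.py '[[0.01,0.0018,0,0,0],[0.01,0.0018,0,0,0],[0.06,0.0018,0,0,0],[0.06,0.0018,0,0,0],[0.06,0.0018,0,0,0],[0.06,0.0018,0,0,0],[0.06,0.0018,0,0,0],[0.06,0.0018,0,0,0],[0.06,0.002,0,-0.01,0],[0.06,0.002,0,-0.04,0],[0.06,0.002,0,-0.08,0],[0.06,0.03,0,-0.12,0],[0.06,0.07,0,-0.14,0],[0.06,0.1,0,-0.14,0],[0.06,0.1,0,-0.14,0]]'
python3 - <<'E'
from h import *
f=imaging.grab_frame('side')[:,:,::-1];t=imaging.grab_frame('top')[:,:,::-1];w=imaging.grab_frame('wrist')[:,:,::-1]
a=cv2.resize(f[190:300,270:380],(400,400),interpolation=2);b=cv2.resize(t[180:300,310:430],(400,400),interpolation=2)
cv2.imwrite('pics/c7.png',np.hstack([a,b]));cv2.imwrite('pics/w7.png',w)
E
```

```text
t: 18.05
eef_pos: [0.5548, -0.2044, 0.2114]
ee_rot: [-3.137, -0.002, -1.512]
force: [0.4, 1.0, -0.5]
width: 0.0601
gripper_force: 0.0
```

View pics/c7.png

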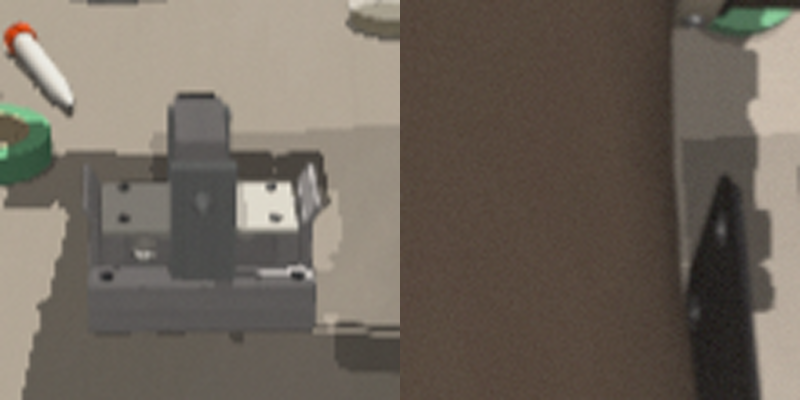

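The side crop shows the pin tip out of the near lug at (202,203) and the cover level. Contact force came at the expected collar position, so I'll hand in.

```bash
python3 -c "
from station import arm, imaging, workorder, sensors
print(workorder.job_done())"
```

```text
the job is handed in; nothing more can be done
None
```

I seated the cover in the cradle, pushed the lock pin through lug, block and lug until contact force showed its collar home, then released it and handed the job in at about 18 s; the hand-in printed no verdict.

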